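Start the flour mill and set its grind ring

TASK

Start the bench flour mill by pressing its flat start button with a fingertip (not the mushroom-headed stop button beside it). Once it has been started, push the grind ring's lever round with the outside of the fingers, without pinching the knob, until the pointer stands on the third mark from the fine end of the scale (the end with the smallest dot), never letting it run down to the first mark, where the stones would touch. Leave the stop button, the hopper lid, the bowl under the chute and the jar as they are.

Things in the scene. Friction and masses are not known exactly. Their poses are not given: they have to be found in the camera images.
- mill: White bench flour mill, 280 x 400 mm, 196 mm high to its aluminium deck, fixed to the bench. Origin: centre of its underside; x, y along its short and long sides, z up. Grind ring and hopper (steel funnel, 132 mm across its rim, rim 75 mm above the deck) share an upright axis at x 0, y -30 mm. Buttons on a 3 mm plate at the +y end of the deck; a chute juts 55 mm from the -y end, below the deck.
- ring_axis (a point): Point on the upright axis of ring and hopper, 35 mm above the deck (inside the hopper). Axes parallel to the mill's.
- grind_ring (a joint): Angle of the grind ring (rad): 0 = finest stop (first mark), 1.4 = coarsest stop (eighth mark), growing anticlockwise seen from above; third mark = 0.40. Starts between 0.85 and 1.3. The aluminium ring, 150 mm across and 21 mm high, lies round the hopper's foot; it turns stiffly (about 3 N at the knob) and stays where it is left.
- lever_knob (a point): Top centre of the black knob on the ring's lever: an upright round post 14 to 18 mm thick, 100 mm from the ring's axis, top 51 mm above the deck, on a flat steel arm 18 mm wide (its top 15 mm above the deck). x points outward along the lever, z up. In the mill's frame the lever's bearing from the ring's axis is -130 degrees (to -x, -y) at joint 0 and -50 degrees (to +x, -y) at 1.4.
- pointer_tip (a point): Tip of the thin steel pointer at the outer end of the lever, 128.5 mm from the ring's axis, just above the deck, at the inner ends of the ticks.
- third_mark (a point): Inner end of the third tick from the fine end, 129 mm from the ring's axis. The scale on the deck: eight black ticks 0.2 rad apart, 17 mm long and 3.6 mm wide, each with a black dot beyond it, from 4 mm (fine) to 12 mm (coarse) across.
- start_button (a joint): Travel of the start button (m): 0 = up, 0.006 = fully in; a spring pushes it back up; 5 N presses it fully.
- start_button_top (a point): Centre of the top of the start button: flat, round, steel, 28 mm across, in a black housing at the robot's end of the button plate (mill x -55, y +145 mm). Pressed straight down.
- stop_button (a joint): Travel of the stop button (m): 0 = up, 0.005 = fully in; it must not be pressed.
- stop_top (a point): Centre of the top of the stop button: a domed steel mushroom 40 mm across, 75 mm from the start button (mill x +20, y +145 mm), 30 mm above the deck.
- hopper_lid: Loose steel lid, 136 mm across, lying on the hopper's rim with a 24 mm black knob on top, its knob's top 98 mm above the deck. Origin: centre of its underside, 69 mm above the deck. Bystander.
- flour_bowl: Loose steel bowl, 124 mm across and 70 mm high, under the chute at the mill's -y end. Origin: centre of its foot. Bystander.
- bean_jar: Loose glass jar, 76 mm across and 130 mm high, beyond the mill's +y end. Origin: centre of its foot. Bystander.

How it is judged (in metres and radians):
On the way:
1. the start button is pressed in (at least 4 mm) while the grind ring is still coarse (above 0.75 rad) (value of joint start_button above 0.004 m and value of joint grind_ring above 0.75 rad), for 0.05 s.
At the end, for the whole second after the job is handed in: The grind ring rests with its pointer on the third mark from the fine end (0.40 rad, within 0.05 rad, a quarter of the spacing of the marks), both buttons are up, and lid (within 15 mm), bowl and jar (within 30 mm) are where they were (value of joint grind_ring between 0.35 and 0.45 rad and velocity of joint grind_ring between -0.02 and 0.02 rad/s and value of joint each of start_button, stop_button below 0.002 m and distance of hopper_lid from where it was at the start of the episode below 0.015 m and distance of each of flour_bowl, bean_jar from where it was at the start of the episode below 0.03 m); the robot touches nothing.
It fails at once if the lever runs down to the first mark (ring below 0.10 rad) (value of joint grind_ring below 0.1 rad).
It fails at once if the stop button is pressed in (value of joint stop_button above 0.003 m).
It fails at once if the knob is taken between the fingers (distance between the grasp point and lever_knob below 0.01 m).
It fails at once if the hopper lid is lifted or shifted (distance of hopper_lid from where it was at the start of the episode above 0.015 m).
It fails at once if the bowl or the jar is lifted, carried or knocked away (distance of any of flour_bowl, bean_jar from where it was at the start of the episode above 0.03 m or angle between bean_jar's own z axis and vertical above 0.5 rad).
It also fails if it takes over 48 s, if anything falls off the work surface, if the arm or the gripper's body presses on something with over 40 N, if the wrist force passes 120 N, or if a joint passes its speed limit or range.

ROBOT

A 6-joint arm with a two-finger parallel gripper is mounted at the origin on the work surface. World frame = base frame: x ahead of the robot, y to its left, z up, the work surface at z = 0. Lengths are in mm, angles in rad, forces in N, time in s.
With the tool pointing down it reaches from about 275 to 850 mm from the base axis. Payload 19 kg.
Tool frame: the origin (TCP) lies on the centre line of the jaws, within the pads' length; the fingertips stand 19 mm ahead of it and the grasp point (between the pads) is the TCP; z points along the fingers, y is the line along which they close (so a half turn about z gives the same grasp; the last joint's range is limited). The gripper opens to 85 mm and grips with 20 to 120 N. Pads are 22 mm wide; open, the fingers measure 114 mm over their backs; the gripper's body (76 mm by 85 mm) begins 54 mm behind the grasp point. The pads swing forward as they close: fully open they stand 13 mm farther back than shut.
Start: joints at [1.002, 0.15, 1.437, -0, 1.554, -0.134], TCP at [242.207, 521.467, 250.267] pointing down, gripper open.
Joint ranges: [-2.8, 2.8], [-0.68, 2.1], [0.12, 2.68], [-1.39, 4.53], [0.16, 2.79], [-2.81, 2.81]. Speed limits (rad/s): [1.89, 1.89, 2.22, 3.01, 3.01, 3.01].

INTERFACE

Orientations are given as a 3x3 rotation matrix whose columns are the frame's x, y, z axes.
In Python, from workcell import * gives the robot as it stands.
- The arm moves only by the tool carry_out, never from a script. Its argument "increments" is a list of rows, each an object of numbers: "hand": the opening, from -1 (shut) to 1 (fully open); "dx", "dy", "dz": the shift along the tool's x, y, z in units of 0.15 m (1.0 is 0.15 m); "roll": the turn about the tool's z in units of 0.5 rad (1.0 is 0.5 rad). In form: [{"hand": .., "dx": .., "dy": .., "dz": .., "roll": ..}, ...]. A call has 1 to 20 rows; each row is the pose to reach, as a shift and turn from the pose commanded when the call began, along the tool's axes at that moment; what a row does not reach only later rows make up. A row lasts 1/10 s, in which the tool goes at most 50 mm and 8.59 degrees, less where a joint would pass 70% of its speed; a pose out of reach is approached as far as the arm can. A call with a number of a shift or a turn outside -1 to 1 is refused whole. A call with a gripper value outside its range is refused whole. The fingers move at their own pace and stop on an object; "newtons" is the grip in N (left out, the last holds). Time passes only in rows, so rows that repeat a pose let the fingers close. It gives the time, the measured TCP pose, the force, the opening and the grip force at its end, in the units of the state.
- state(): the state, without advancing time (a new reading comes with each control period).
- capture(name): name is "scene" or "top"; returns (picture, depth): 480x640x3 uint8, blue, green, red; 480x640 float32, mm along the optical axis (not along the pixel's ray), 0 where there is no reading.
- camera_params(name): a dict with "camera_matrix" (3x3 intrinsics, pixels), "cam_to_world" (4x4, takes a point from camera to world coordinates). Camera axes: x right, y down, z forward; pixel columns grow to the right and rows downward; lengths in mm; the calibration is good to about 2 mm. A picture is of the moment at which its call begins. camera_params takes no time and is no camera call.
- finish_job(): hands the job in; it is judged then, once.
The state is a dict: "time": time; "qpos": joint angles; "dq": joint speeds; "joint_efforts": joint torques, N m; "eef_pos": TCP position; "tool_rot": TCP orientation; "wrist_force": force on the tool from outside, world axes, zero at the start; "wrist_torque": the same for the moment, N m; "gripper_width": finger opening in mm; "finger_force": force on a finger pad.
Only numpy, scipy, OpenCV 4.12 (cv2) and the standard library are available. Lean on these libraries where they do the work, as an engineer would, in place of code of your own. Each camera call takes 0.05 s, during which the arm holds its last target. There are 200 camera calls.

## Working session

There is one attempt and no reset: what is moved stays moved. The work goes in short steps, Python scripts to look and compute and a tool call to move; the robot and the scene stay as the last step left them, time stands still between calls to the robot, and variables do not carry over. Pictures are saved under pics/ and viewed, at most 10 in all, crops included, and the job is handed in when it is done.

Besides the shell and the picture viewer there is one more tool, called after ">>>" by a JSON object that holds its "method" and its "body". carry_out: Moves the arm, as the interface text tells. Shifts and turns lie within -1 to 1; 1 stands for 0.15 m of shift or 0.5 rad of turn. Its arguments: {"type":"object","properties":{"increments":{"type":"array","items":{"type":"object","properties":{"hand":{"type":"number"},"dx":{"type":"number"},"dy":{"type":"number"},"dz":{"type":"number"},"roll":{"type":"number"}}}},"newtons":{"type":"number"}},"required":["increments"]}

```bash
mkdir -p pics
python3 - <<'E'
from workcell import *
import cv2,numpy as np
for n in("scene","top"):
    p,d=capture(n); cv2.imwrite(f"pics/{n}0.png",p); np.save(f"pics/{n}0.npy",d)
    c=camera_params(n); print(n,np.round(c["camera_matrix"],1).tolist(),np.round(c["cam_to_world"],3).tolist())
s=state(); print(s["time"],s["eef_pos"],s["tool_rot"],s["gripper_width"])
E
```

```text
scene [[492.3, 0.0, 325.1], [0.0, 492.3, 242.6], [0.0, 0.0, 1.0]] [[-0.52, 0.671, -0.529, 1134.256], [0.854, 0.406, -0.325, 370.305], [-0.003, -0.621, -0.784, 997.91], [0.0, 0.0, 0.0, 1.0]]
top [[447.7, 0.0, 326.4], [0.0, 447.7, 235.6], [0.0, 0.0, 1.0]] [[0.01, -0.994, 0.11, 453.067], [-1.0, -0.006, 0.031, 24.066], [-0.03, -0.11, -0.993, 1120.922], [0.0, 0.0, 0.0, 1.0]]
0.1 [242.14425296 521.32660175 249.763919  ] [[-9.06938864e-01  4.21261889e-01 -5.64753283e-04]
 [ 4.21262245e-01  9.06938433e-01 -8.94463766e-04]
 [ 1.35392962e-04 -1.04913319e-03 -9.99999440e-01]] 85.35035157703717
```

View pics/top0.png

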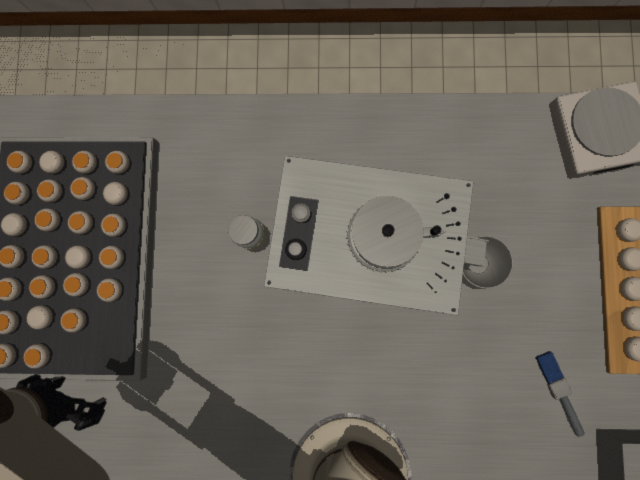

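View pics/scene0.png

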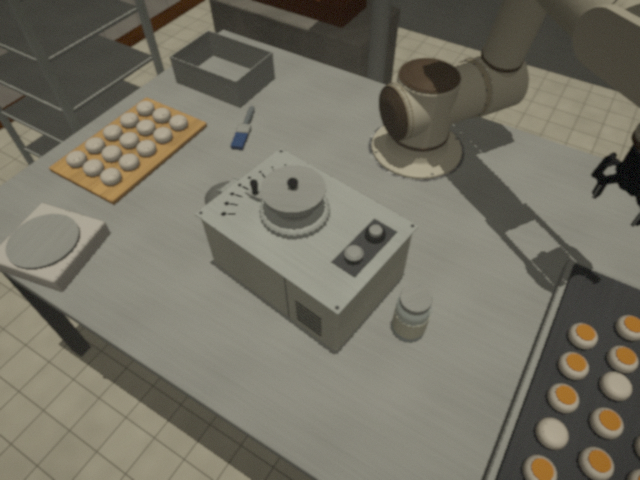

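The top view shows the mill at the centre. The start button is at about (295,249), nearest the robot, and the stop button at (301,213). The lid is at (388,230), the knob at (436,231), the bowl at (487,262) and the jar at (246,234). Next I fit the mill's pose and rectify the deck.

```bash
cat > h.py <<'E'
from workcell import *
import cv2,numpy as np
def cloud(n,d):
    c=camera_params(n); K=c["camera_matrix"]; T=np.array(c["cam_to_world"])
    v,u=np.indices(d.shape); K=np.array(K)
    P=np.stack([(u-K[0,2])/K[0,0]*d,(v-K[1,2])/K[1,1]*d,d],-1)
    return P@T[:3,:3].T+T[:3,3]
def project(n,P):
    c=camera_params(n); K=np.array(c["camera_matrix"]); T=np.linalg.inv(np.array(c["cam_to_world"]))
    q=(np.atleast_2d(P)@T[:3,:3].T+T[:3,3])@K.T
    return q[:,:2]/q[:,2:]
def mill(p):  # pose x,y,yaw ; returns function mill->world
    x,y,a=p; R=np.array([[np.cos(a),-np.sin(a),0],[np.sin(a),np.cos(a),0],[0,0,1]])
    return lambda q: np.atleast_2d(q)@R.T+[x,y,0]
def rectify(n,p,img,z=196,s=2):
    m=mill(p); c=np.array([[-140,-200],[140,-200],[140,200],[-140,200]],float)
    w=m(np.c_[c,np.full(4,z)]); src=project(n,w).astype(np.float32)
    # picture: right=-y(mill), up=+x
    dst=np.float32([[(200-b)*s*.9+20,(140-a)*s*.9+20] for a,b in c])
    H=cv2.getPerspectiveTransform(src,dst); return cv2.warpPerspective(img,H,(int(400*s*.9+40),int(280*s*.9+40)),flags=cv2.INTER_CUBIC)
E
python3 - <<'E'
from h import *
for n in("top","scene"):
    d=np.load(f"pics/{n}0.npy"); W=cloud(n,d)
    m=(d>0)&(abs(W[...,2]-196)<7)
    k,l,st,ce=cv2.connectedComponentsWithStats(m.astype(np.uint8)); i=1+np.argmax(st[1:,4])
    q=W[l==i]; r=cv2.minAreaRect(q[:,:2].astype(np.float32)); print(n,st[i],r,np.median(q[:,2]))
# pose from bolts in image top
d=np.load("pics/top0.npy"); W=cloud("top",d)
for u,v in[(288,160),(470,184),(458,311),(268,283),(295,249),(301,213),(388,230),(436,231)]: print(u,v,np.round(np.median(W[v-1:v+2,u-1:u+2].reshape(-1,3),0),1))
E
```

```text
top [  264   156   209   159 20397] ((561.3634643554688, -35.15460205078125), (400.7512512207031, 280.77386474609375), 82.16798400878906) 196.67533824848203
scene [  195   148   224   167 13569] ((558.6746215820312, -32.96098327636719), (402.1705017089844, 283.4649658203125), 82.18338012695312) 195.77575523948656
288 160 [715.8 136.  197.5]
470 184 [ 664.5 -245.1  198.2]
458 311 [ 395.6 -265.3    8.5]
268 283 [455.9 172.6 197.7]
295 249 [524.8 115.4 221. ]
301 213 [597.7 104.  225.2]
388 230 [555.3 -64.1 294.9]
436 231 [ 559.9 -162.6  247.1]
```

Run:
```python
from h import *
p=(560.5,-34.5,np.radians(-7.83))
im=cv2.imread("pics/top0.png"); r=rectify("top",p,im); cv2.imwrite("pics/rect.png",r)
m=mill(p)
print("start",m([-55,145,221]),"stop",m([20,145,226]),"axis",m([0,-30,0]))
for j in(.35,.4,.45,.875): 
    b=np.radians(-130)+j; print(j,m([100*np.cos(b),-30+100*np.sin(b),247]),m([129*np.cos(b),-30+129*np.sin(b),196]))
# start-button heights
W=cloud("top",np.load("pics/top0.npy"))
q=W.reshape(-1,3)
for nm,c,rad in(("start",m([-55,145,0])[0],9),("start ring",m([-55,145,0])[0],25),("stop",m([20,145,0])[0],12)):
    s=q[np.hypot(*(q[:,:2]-c[:2]).T)<rad]; print(nm,np.percentile(s[:,2],[5,25,50,75,95]).round(1))
s=q[(np.hypot(q[:,0]-560,q[:,1]+163)<25)&(q[:,2]>238)&(q[:,2]<260)]; print("knob",s.mean(0),len(s), s.min(0),s.max(0))
```

```text
start [[525.76675925 116.64100035 221.        ]] stop [[600.06750757 106.42342724 226.        ]] axis [[556.41297076 -64.22029932   0.        ]]
0.35 [[ 509.8106272  -152.69753693  247.        ]] [[ 496.29594756 -178.35593584  196.        ]]
0.4 [[ 514.29088683 -154.91610984  247.        ]] [[ 502.07548249 -181.21789489  196.        ]]
0.45 [[ 518.87642973 -156.90799046  247.        ]] [[ 507.99083283 -183.78742089  196.        ]]
0.875 [[ 560.43278924 -164.13947196  247.        ]] [[ 561.59853661 -193.11603202  196.        ]]
start [218.8 220.  221.  222.  223.5]
start ring [198.6 208.3 211.5 219.6 222.7]
stop [222.7 223.9 225.2 226.4 227.8]
knob [ 563.40524949 -163.31554696  246.43658993] 64 [ 555.58919033 -172.31632308  239.80784852] [ 571.70414015 -155.68460646  250.05460832]
```

View pics/rect.png

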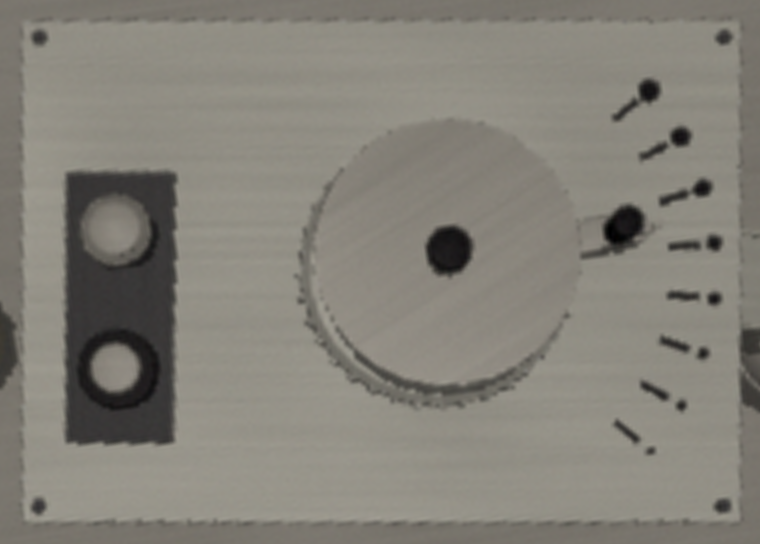

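The rectified deck fits the given sizes. The smallest dot is at the bottom, at (650,451), so the third tick from the fine end is at about (675,346). The pointer at about (657,228) reads roughly 0.89 rad. I'll close the hand, rise and turn.

>>> {"method": "carry_out", "body": {"increments": [{"hand": -1, "dz": -0.6}, {"hand": -1, "dz": -0.6}, {"hand": -1, "dz": -0.6, "dx": -1, "dy": -0.58, "roll": 1}, {"hand": -1, "dz": -0.6, "dx": -1, "dy": -0.58, "roll": 1}, {"hand": -1, "dz": -0.6, "dx": -1, "dy": -0.58, "roll": 1}, {"hand": -1, "dz": -0.6, "dx": -1, "dy": -0.58, "roll": 1}, {"hand": -1, "dz": -0.6, "dx": -1, "dy": -0.58, "roll": 1}, {"hand": -1, "dz": -0.6, "dx": -1, "dy": -0.58, "roll": 1}, {"hand": -1, "dz": -0.6, "dx": -1, "dy": -0.58, "roll": 1}], "newtons": 20}}

```text
validation failed for argument at $.in...
```

```bash
cat >> h.py <<'E'
def rel(t,s=None):
    s=s or state(); R=np.array(s["tool_rot"]); y=np.degrees(np.arctan2(R[1,1],R[0,1]))
    print("t",round(s["time"],2),"tcp",np.round(s["eef_pos"],1),"yaw_y",round(y,1),"F",np.round(s["wrist_force"],1),"w",round(s["gripper_width"],1))
    for q in np.atleast_2d(t): print(q,"units",np.round((np.array(q)-s["eef_pos"])@R/150,3))
E
python3 -c "
from h import *
rel([525.5,116.5,340])"
```

```text
t 0.1 tcp [242.1 521.3 249.8] yaw_y 65.1 F [0.4 0.3 0.2] w 85.4
[525.5 116.5 340. ] units [-2.85  -1.653 -0.6  ]
```

The call was refused, so I'll write every row out in full.

>>> {"method": "carry_out", "body": {"increments": [{"hand": -1, "dx": 0, "dy": 0, "dz": -0.6, "roll": 0}, {"hand": -1, "dx": 0, "dy": 0, "dz": -0.6, "roll": 0}, {"hand": -1, "dx": -1, "dy": -0.58, "dz": -0.6, "roll": 1}, {"hand": -1, "dx": -1, "dy": -0.58, "dz": -0.6, "roll": 1}, {"hand": -1, "dx": -1, "dy": -0.58, "dz": -0.6, "roll": 1}, {"hand": -1, "dx": -1, "dy": -0.58, "dz": -0.6, "roll": 1}, {"hand": -1, "dx": -1, "dy": -0.58, "dz": -0.6, "roll": 1}, {"hand": -1, "dx": -1, "dy": -0.58, "dz": -0.6, "roll": 1}], "newtons": 20}}

```text
time: 0.9
eef_pos: [341.8, 379.2, 340.2]
tool_rot: [[-0.594, 0.805, -0.0], [0.805, 0.594, -0.0], [0.0, -0.0, -1.0]]
wrist_force: [0.2, 0.5, -0.7]
gripper_width: 0.2
finger_force: 0.0
```

```bash
python3 -c "
from h import *
rel([525.5,116.5,340])"
```

```text
t 0.9 tcp [341.8 379.2 340.2] yaw_y 36.4 F [ 0.2  0.5 -0.7] w 0.2
[525.5 116.5 340. ] units [-2.136e+00 -5.400e-02  1.000e-03]
```

>>> {"method": "carry_out", "body": {"increments": [{"hand": -1, "dx": -1, "dy": 0, "dz": 0, "roll": 1}, {"hand": -1, "dx": -1, "dy": 0, "dz": 0, "roll": 1}, {"hand": -1, "dx": -1, "dy": 0, "dz": 0, "roll": 1}, {"hand": -1, "dx": -1, "dy": 0, "dz": 0, "roll": 1}, {"hand": -1, "dx": -1, "dy": 0, "dz": 0, "roll": 1}, {"hand": -1, "dx": -1, "dy": 0, "dz": 0, "roll": 1}]}}

```text
time: 1.5
eef_pos: [430.2, 259.8, 340.2]
tool_rot: [[-0.139, 0.99, -0.0], [0.99, 0.139, 0.0], [0.0, -0.0, -1.0]]
wrist_force: [1.0, 0.5, 0.2]
gripper_width: -0.4
finger_force: 0.0
```

```bash
python3 -c "
from h import *
rel([525.5,116.5,310])"
```

```text
t 1.5 tcp [430.2 259.8 340.2] yaw_y 8.0 F [1.  0.5 0.2] w -0.4
[525.5 116.5 310. ] units [-1.034  0.496  0.201]
```

>>> {"method": "carry_out", "body": {"increments": [{"hand": -1, "dx": -1, "dy": 0.5, "dz": 0, "roll": 0.66}, {"hand": -1, "dx": -1, "dy": 0.5, "dz": 0, "roll": 0.66}, {"hand": -1, "dx": -1, "dy": 0.5, "dz": 0, "roll": 0.66}, {"hand": -1, "dx": -1, "dy": 0.5, "dz": 0, "roll": 0.66}, {"hand": -1, "dx": -1, "dy": 0.5, "dz": 0.2, "roll": 0.66}, {"hand": -1, "dx": -1, "dy": 0.5, "dz": 0.2, "roll": 0.66}, {"hand": -1, "dx": -1, "dy": 0.5, "dz": 0.2, "roll": 0.66}]}}

```text
time: 2.2
eef_pos: [524.8, 121.6, 310.7]
tool_rot: [[0.19, 0.982, -0.001], [0.982, -0.19, 0.0], [-0.0, -0.001, -1.0]]
wrist_force: [0.5, 0.2, 1.0]
gripper_width: 0.3
finger_force: 0.0
```

Run:
```python
from h import *
rel([525.5,116.5,250])
p,d=capture("top"); q,e=capture("scene")
cv2.imwrite("pics/b.png",cv2.resize(np.hstack([p[120:330,200:400],q[130:340,290:490]]),None,fx=2,fy=2,interpolation=cv2.INTER_CUBIC))
```

```text
t 2.2 tcp [524.8 121.6 310.7] yaw_y -10.9 F [0.5 0.2 1. ] w 0.3
[525.5 116.5 250. ] units [-0.033  0.011  0.405]
```

View pics/b.png

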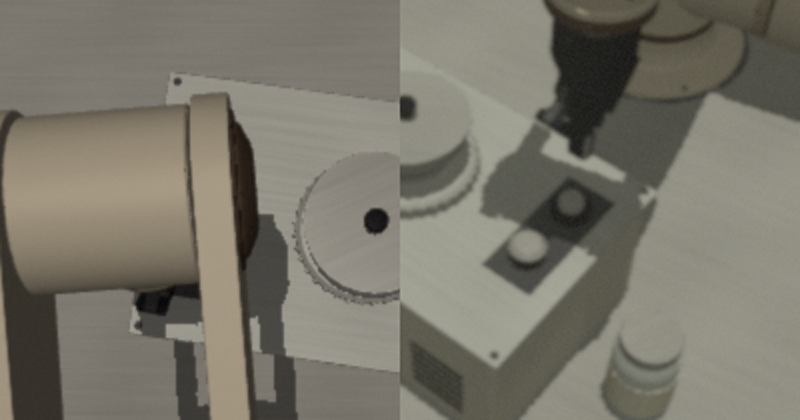

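The scene view shows the closed fingertips above the start button, with tips at (580,150) and the button at (570,200). The stop button at (527,248) is clear. I'll go down to just above the button.

>>> {"method": "carry_out", "body": {"increments": [{"hand": -1, "dx": -0.03, "dy": 0, "dz": 0.2, "roll": 0}, {"hand": -1, "dx": -0.03, "dy": 0, "dz": 0.4, "roll": 0}, {"hand": -1, "dx": -0.03, "dy": 0, "dz": 0.4, "roll": 0}, {"hand": -1, "dx": -0.03, "dy": 0, "dz": 0.42, "roll": 0}, {"hand": -1, "dx": -0.03, "dy": 0, "dz": 0.44, "roll": 0}, {"hand": -1, "dx": -0.03, "dy": 0, "dz": 0.44, "roll": 0}]}}

```text
time: 2.9
eef_pos: [524.8, 116.0, 245.4]
tool_rot: [[0.192, 0.981, 0.001], [0.981, -0.192, 0.0], [0.0, 0.001, -1.0]]
wrist_force: [-0.0, 0.1, -0.4]
gripper_width: -0.1
finger_force: 0.0
```

```bash
python3 -c "
from h import *
rel([525.5,116.5,234.5])"
```

```text
t 2.9 tcp [524.8 116.  245.4] yaw_y -11.1 F [-0.   0.1 -0.4] w -0.1
[525.5 116.5 234.5] units [0.004 0.004 0.072]
```

>>> {"method": "carry_out", "body": {"increments": [{"hand": -1, "dx": 0, "dy": 0, "dz": 0.02, "roll": 0}, {"hand": -1, "dx": 0, "dy": 0, "dz": 0.04, "roll": 0}, {"hand": -1, "dx": 0, "dy": 0, "dz": 0.05, "roll": 0}, {"hand": -1, "dx": 0, "dy": 0, "dz": 0.06, "roll": 0}, {"hand": -1, "dx": 0, "dy": 0, "dz": 0.06, "roll": 0}]}}

```text
time: 3.4
eef_pos: [524.7, 115.9, 235.4]
tool_rot: [[0.193, 0.981, 0.001], [0.981, -0.193, -0.0], [0.0, 0.001, -1.0]]
wrist_force: [2.7, 0.7, 4.1]
gripper_width: -0.3
finger_force: 2.0
```

>>> {"method": "carry_out", "body": {"increments": [{"hand": -1, "dx": 0, "dy": 0, "dz": 0.008, "roll": 0}, {"hand": -1, "dx": 0, "dy": 0, "dz": 0.014, "roll": 0}, {"hand": -1, "dx": 0, "dy": 0, "dz": 0.014, "roll": 0}]}}

```text
time: 3.7
eef_pos: [524.7, 115.9, 233.9]
tool_rot: [[0.193, 0.981, 0.001], [0.981, -0.193, -0.0], [0.0, 0.001, -1.0]]
wrist_force: [1.6, 0.9, 11.1]
gripper_width: 0.2
finger_force: 5.2
```

The button is bottomed: 11 N at 6 mm of travel, with the ring still untouched at about 0.88. I'll lift and travel to the +x side of the knob.

>>> {"method": "carry_out", "body": {"increments": [{"hand": -1, "dx": 0, "dy": 0, "dz": -0.3, "roll": 0}, {"hand": -1, "dx": 0, "dy": 0, "dz": -0.6, "roll": 0}, {"hand": -1, "dx": 0, "dy": 0, "dz": -0.75, "roll": 0}, {"hand": -1, "dx": -1, "dy": 0.5, "dz": -0.75, "roll": 0}, {"hand": -1, "dx": -1, "dy": 0.5, "dz": -0.75, "roll": 0}, {"hand": -1, "dx": -1, "dy": 0.5, "dz": -0.75, "roll": 0}, {"hand": -1, "dx": -1, "dy": 0.5, "dz": -0.75, "roll": 0}, {"hand": -1, "dx": -1, "dy": 0.5, "dz": -0.75, "roll": 0}]}}

```text
time: 4.5
eef_pos: [569.3, -48.1, 344.7]
tool_rot: [[0.196, 0.981, -0.002], [0.981, -0.196, -0.0], [-0.0, -0.002, -1.0]]
wrist_force: [0.4, 0.3, 0.4]
gripper_width: 0.0
finger_force: 0.0
```

```bash
python3 -c "
from h import *
rel([605,-159,345])"
```

```text
t 4.5 tcp [569.3 -48.1 344.7] yaw_y -11.3 F [0.4 0.3 0.4] w 0.0
[ 605 -159  345] units [-0.678  0.378 -0.003]
```

>>> {"method": "carry_out", "body": {"increments": [{"hand": -1, "dx": -0.69, "dy": 0.38, "dz": 0, "roll": 0}, {"hand": -1, "dx": -0.69, "dy": 0.38, "dz": 0, "roll": 0}, {"hand": -1, "dx": -0.69, "dy": 0.38, "dz": 0, "roll": 0}, {"hand": -1, "dx": -0.69, "dy": 0.38, "dz": 0, "roll": 0}, {"hand": -1, "dx": -0.69, "dy": 0.38, "dz": 0.3, "roll": 0}, {"hand": -1, "dx": -0.69, "dy": 0.38, "dz": 0.45, "roll": 0}, {"hand": -1, "dx": -0.69, "dy": 0.38, "dz": 0.45, "roll": 0}]}}

```text
time: 5.2
eef_pos: [604.1, -156.3, 275.1]
tool_rot: [[0.192, 0.981, -0.005], [0.981, -0.192, 0.002], [0.001, -0.005, -1.0]]
wrist_force: [-0.2, 0.0, 0.7]
gripper_width: 0.4
finger_force: 0.0
```

Run:
```python
from h import *
rel([605,-159,239])
p,d=capture("top"); q,e=capture("scene")
cv2.imwrite("pics/c.png",cv2.resize(np.hstack([p[120:330,300:500],q[110:320,160:360]]),None,fx=2,fy=2,interpolation=cv2.INTER_CUBIC))
```

```text
t 5.2 tcp [ 604.1 -156.3  275.1] yaw_y -11.0 F [-0.2  0.   0.7] w 0.4
[ 605 -159  239] units [-0.017  0.01   0.241]
```

View pics/c.png

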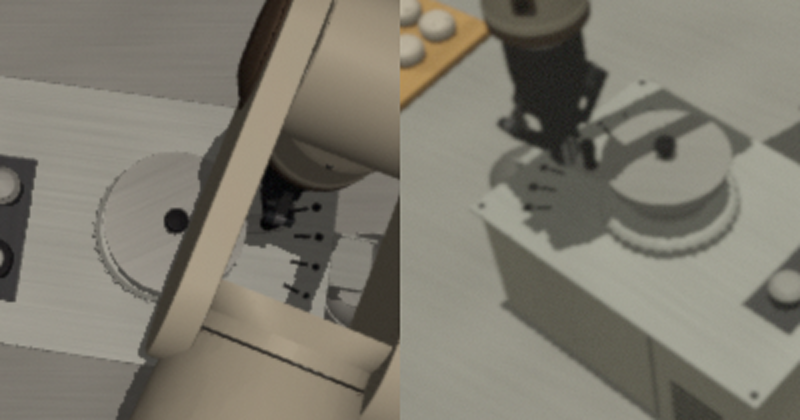

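In the scene view the knob stands at about (588,152) with the fingertips at (570,155), on its +x side and clear of the lid. I'll lower, then push along -y of the tool.

>>> {"method": "carry_out", "body": {"increments": [{"hand": -1, "dx": -0.01, "dy": 0, "dz": 0.12, "roll": 0}, {"hand": -1, "dx": -0.01, "dy": 0, "dz": 0.24, "roll": 0}, {"hand": -1, "dx": -0.01, "dy": 0, "dz": 0.24, "roll": 0}, {"hand": -1, "dx": -0.01, "dy": -0.06, "dz": 0.24, "roll": 0}, {"hand": -1, "dx": -0.01, "dy": -0.1, "dz": 0.24, "roll": 0}, {"hand": -1, "dx": -0.01, "dy": -0.12, "dz": 0.24, "roll": 0}, {"hand": -1, "dx": -0.01, "dy": -0.12, "dz": 0.24, "roll": 0}]}}

```text
time: 6.0
eef_pos: [586.9, -156.3, 243.3]
tool_rot: [[0.193, 0.981, 0.001], [0.981, -0.193, -0.001], [-0.0, 0.001, -1.0]]
wrist_force: [0.1, 0.2, 0.1]
gripper_width: 0.1
finger_force: 0.0
```

Run:
```python
from h import *
rel([[561,-163.7,239],[514.3,-154.9,239]])
```

```text
t 6.0 tcp [ 586.9 -156.3  243.3] yaw_y -11.1 F [0.1 0.2 0.1] w 0.1
[ 561.  -163.7  239. ] units [-0.082 -0.16   0.028]
[ 514.3 -154.9  239. ] units [-0.084 -0.477  0.028]
```

>>> {"method": "carry_out", "body": {"increments": [{"hand": -1, "dx": -0.07, "dy": 0, "dz": 0.02, "roll": 0}, {"hand": -1, "dx": -0.07, "dy": 0, "dz": 0.02, "roll": 0}, {"hand": -1, "dx": -0.07, "dy": -0.04, "dz": 0.02, "roll": 0}, {"hand": -1, "dx": -0.07, "dy": -0.08, "dz": 0.02, "roll": 0}, {"hand": -1, "dx": -0.07, "dy": -0.12, "dz": 0.02, "roll": 0}, {"hand": -1, "dx": -0.07, "dy": -0.16, "dz": 0.02, "roll": 0}, {"hand": -1, "dx": -0.07, "dy": -0.2, "dz": 0.02, "roll": 0}, {"hand": -1, "dx": -0.07, "dy": -0.23, "dz": 0.02, "roll": 0}, {"hand": -1, "dx": -0.07, "dy": -0.23, "dz": 0.02, "roll": 0}]}}

```text
time: 6.9
eef_pos: [550.9, -160.0, 239.4]
tool_rot: [[0.193, 0.981, 0.0], [0.981, -0.193, -0.0], [-0.0, 0.0, -1.0]]
wrist_force: [-0.1, 0.2, 0.0]
gripper_width: 0.1
finger_force: 0.0
```

Run:
```python
from h import *
rel([[514.3,-154.9,239]])
p,d=capture("top"); q,e=capture("scene")
cv2.imwrite("pics/d.png",cv2.resize(np.hstack([p[150:330,360:500],q[140:320,170:310]]),None,fx=2.8,fy=2.8,interpolation=cv2.INTER_CUBIC))
```

```text
t 6.9 tcp [ 550.9 -160.   239.4] yaw_y -11.1 F [-0.1  0.2  0. ] w 0.1
[ 514.3 -154.9  239. ] units [-0.014 -0.246  0.002]
```

View pics/d.png

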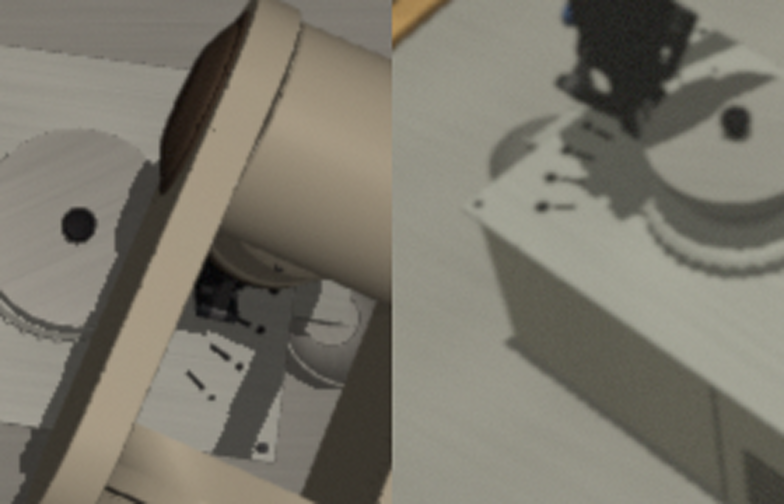

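The top crop shows the third tick at about (240,320) with the dark fingers just above it, and the knob is hidden under them. I'll push a little more, then back off and measure.

>>> {"method": "carry_out", "body": {"increments": [{"hand": -1, "dx": 0, "dy": -0.02, "dz": 0, "roll": 0}, {"hand": -1, "dx": 0, "dy": -0.04, "dz": 0, "roll": 0}, {"hand": -1, "dx": 0, "dy": -0.04, "dz": 0, "roll": 0}]}}

```text
time: 7.3
eef_pos: [545.2, -158.6, 239.2]
tool_rot: [[0.193, 0.981, -0.0], [0.981, -0.193, 0.0], [0.0, -0.0, -1.0]]
wrist_force: [0.3, 1.1, -1.1]
gripper_width: -0.0
finger_force: 0.5
```

>>> {"method": "carry_out", "body": {"increments": [{"hand": -1, "dx": 0, "dy": 0.1, "dz": 0, "roll": 0}, {"hand": -1, "dx": 0, "dy": 0.2, "dz": 0, "roll": 0}, {"hand": -1, "dx": 0, "dy": 0.3, "dz": -0.2, "roll": 0}, {"hand": -1, "dx": 0, "dy": 0.5, "dz": -0.5, "roll": 0}, {"hand": -1, "dx": 0, "dy": 0.8, "dz": -0.8, "roll": 0}, {"hand": -1, "dx": 0, "dy": 1, "dz": -0.8, "roll": 0}, {"hand": -1, "dx": 0, "dy": 1, "dz": -0.8, "roll": 0}, {"hand": -1, "dx": 0, "dy": 1, "dz": -0.8, "roll": 0}]}}

```text
time: 8.1
eef_pos: [693.6, -188.0, 358.0]
tool_rot: [[0.193, 0.981, -0.001], [0.981, -0.193, 0.0], [0.0, -0.002, -1.0]]
wrist_force: [-0.5, 0.3, -0.5]
gripper_width: 0.1
finger_force: 0.0
```

Run:
```python
from h import *
rel([[514.3,-154.9,239]])
p,d=capture("top"); q,e=capture("scene"); np.save("pics/e_top.npy",d); cv2.imwrite("pics/e_top.png",p)
for n,D in(("top",d),("scene",e)):
    W=cloud(n,D).reshape(-1,3)
    r=np.hypot(W[:,0]-556.4,W[:,1]+64.2)
    s=W[(r>85)&(r<115)&(W[:,1]<-120)&(W[:,2]>238)&(W[:,2]<256)&(W[:,0]<575)]
    if len(s): 
        c=s.mean(0); m=(s.min(0)+s.max(0))/2; print(n,len(s),c,m,s.min(0),s.max(0))
        for k in(c,m): print("joint",np.arctan2(k[1]+64.2,k[0]-556.4)+np.radians(7.83+130))
pose=(560.5,-34.5,np.radians(-7.83))
R=rectify("top",pose,p)[180:480,520:760]; S=q[140:290,170:290]
cv2.imwrite("pics/e.png",np.hstack([cv2.resize(R,(400,500),interpolation=cv2.INTER_CUBIC),cv2.resize(S,(400,500),interpolation=cv2.INTER_CUBIC)]))
```

```text
t 8.1 tcp [ 693.6 -188.   358. ] yaw_y -11.1 F [-0.5  0.3 -0.5] w 0.1
[ 514.3 -154.9  239. ] units [-0.014 -1.214  0.795]
scene 39 [ 524.63464636 -156.05550423  245.31294546] [ 523.33462875 -156.38416893  244.51314216] [ 515.24217375 -164.14003187  238.97108964] [ 531.42708374 -148.628306    250.05519469]
joint 0.5018459710622596
joint 0.4903972046443643
```

View pics/e.png

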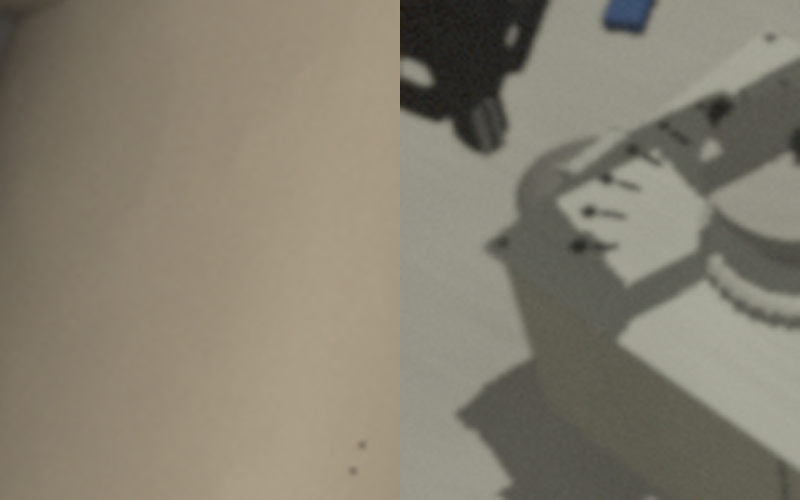

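Top view is blocked by the arm. The scene depth puts the knob at about (524,-156), around 0.5 rad. I'll move the arm aside for a clear top view.

>>> {"method": "carry_out", "body": {"increments": [{"hand": -1, "dx": 1, "dy": -0.9, "dz": 0, "roll": 0}, {"hand": -1, "dx": 1, "dy": -0.9, "dz": 0, "roll": 0}, {"hand": -1, "dx": 1, "dy": -0.9, "dz": 0, "roll": 0}, {"hand": -1, "dx": 1, "dy": -0.9, "dz": 0, "roll": 0}, {"hand": -1, "dx": 1, "dy": -0.9, "dz": 0, "roll": 0}, {"hand": -1, "dx": 1, "dy": -0.9, "dz": 0, "roll": 0}]}}

```text
time: 8.8
eef_pos: [587.6, -13.6, 360.2]
tool_rot: [[0.191, 0.982, 0.001], [0.982, -0.191, -0.001], [-0.0, 0.002, -1.0]]
wrist_force: [0.1, -0.3, -0.5]
gripper_width: 0.3
finger_force: 0.0
```

>>> {"method": "carry_out", "body": {"increments": [{"hand": -1, "dx": 1, "dy": 0, "dz": 0, "roll": 0}, {"hand": -1, "dx": 1, "dy": 0, "dz": 0, "roll": 0}, {"hand": -1, "dx": 1, "dy": 0, "dz": 0, "roll": 0}, {"hand": -1, "dx": 1, "dy": 0, "dz": 0, "roll": 0}, {"hand": -1, "dx": 1, "dy": 0, "dz": 0, "roll": 0}]}}

```text
time: 9.3
eef_pos: [618.3, 132.5, 358.3]
tool_rot: [[0.192, 0.981, -0.001], [0.981, -0.192, -0.001], [-0.001, -0.001, -1.0]]
wrist_force: [-0.3, -0.4, -0.1]
gripper_width: 0.1
finger_force: 0.0
```

```bash
cat > look.py <<'E'
from h import *
import sys
rel([[590,-160,345],[549,-159.4,239]])
p,d=capture("top"); 
W=cloud("top",d).reshape(-1,3)
r=np.hypot(W[:,0]-556.4,W[:,1]+64.2)
s=W[(r>80)&(r<120)&(W[:,1]<-120)&(W[:,2]>238)&(W[:,2]<256)&(W[:,0]<590)]
if len(s):
    for k in (s.mean(0),(s.min(0)+s.max(0))/2): print(len(s),np.round(k,1),"joint",np.arctan2(k[1]+64.2,k[0]-556.4)+np.radians(137.83))
R=rectify("top",(560.5,-34.5,np.radians(-7.83)),p)[180:480,520:760]
cv2.imwrite(f"pics/{sys.argv[1]}.png",cv2.resize(R,(480,600),interpolation=cv2.INTER_CUBIC))
E
python3 look.py f
```

```text
t 9.3 tcp [618.3 132.5 358.3] yaw_y -11.1 F [-0.3 -0.4 -0.1] w 0.1
[ 590. -160.  345.] units [-1.95  0.19  0.09]
[ 549.  -159.4  239. ] units [-1.998 -0.079  0.797]
65 [ 524.4 -158.4  246.6] joint 0.507382448789893
65 [ 524.7 -158.5  246.3] joint 0.5102244091480035
```

View pics/f.png

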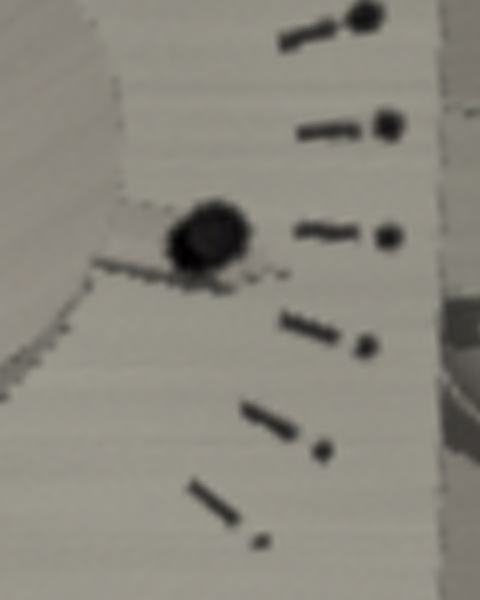

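In this crop the ticks from the fine end are 1 at (192,485), 2 at (245,408), 3 at (283,320) and 4 at (297,232). The pointer tip at about (288,275) is midway between 3 and 4, about 0.50 rad, which agrees with the depth value of 0.507. About 10 mm of pushing is left.

>>> {"method": "carry_out", "body": {"increments": [{"hand": -1, "dx": -1, "dy": 0.13, "dz": 0, "roll": 0}, {"hand": -1, "dx": -1, "dy": 0.13, "dz": 0, "roll": 0}, {"hand": -1, "dx": -1, "dy": 0.13, "dz": 0, "roll": 0}, {"hand": -1, "dx": -1, "dy": 0.13, "dz": 0, "roll": 0}, {"hand": -1, "dx": -1, "dy": 0.13, "dz": 0, "roll": 0}]}}

```text
time: 9.85
eef_pos: [607.8, -21.1, 359.3]
tool_rot: [[0.197, 0.98, 0.0], [0.98, -0.197, -0.0], [-0.0, 0.0, -1.0]]
wrist_force: [0.3, 1.1, 0.2]
gripper_width: -0.2
finger_force: 0.0
```

>>> {"method": "carry_out", "body": {"increments": [{"hand": -1, "dx": -1, "dy": 0, "dz": 0, "roll": 0}, {"hand": -1, "dx": -1, "dy": 0, "dz": 0, "roll": 0}, {"hand": -1, "dx": -1, "dy": 0, "dz": 0, "roll": 0}, {"hand": -1, "dx": -1, "dy": 0, "dz": 0, "roll": 0}, {"hand": -1, "dx": -1, "dy": 0, "dz": 0.3, "roll": 0}, {"hand": -1, "dx": -1, "dy": 0, "dz": 0.5, "roll": 0}, {"hand": -1, "dx": -1, "dy": 0, "dz": 0.5, "roll": 0}]}}

```text
time: 10.55
eef_pos: [578.2, -164.6, 280.3]
tool_rot: [[0.193, 0.981, -0.006], [0.981, -0.193, 0.002], [0.001, -0.006, -1.0]]
wrist_force: [-0.2, -0.6, 1.0]
gripper_width: 0.2
finger_force: 0.0
```

```bash
python3 -c "
from h import *
rel([[545.2,-158.6,239],[534.7,-158.9,239]])"
```

```text
t 10.55 tcp [ 578.2 -164.6  280.3] yaw_y -11.1 F [-0.2 -0.6  1. ] w 0.2
[ 545.2 -158.6  239. ] units [-0.004 -0.222  0.277]
[ 534.7 -158.9  239. ] units [-0.019 -0.29   0.277]
```

>>> {"method": "carry_out", "body": {"increments": [{"hand": -1, "dx": -0.02, "dy": 0, "dz": 0.14, "roll": 0}, {"hand": -1, "dx": -0.02, "dy": 0, "dz": 0.27, "roll": 0}, {"hand": -1, "dx": -0.02, "dy": 0, "dz": 0.27, "roll": 0}, {"hand": -1, "dx": -0.02, "dy": -0.1, "dz": 0.27, "roll": 0}, {"hand": -1, "dx": -0.02, "dy": -0.18, "dz": 0.27, "roll": 0}, {"hand": -1, "dx": -0.02, "dy": -0.21, "dz": 0.27, "roll": 0}, {"hand": -1, "dx": -0.02, "dy": -0.24, "dz": 0.27, "roll": 0}, {"hand": -1, "dx": -0.02, "dy": -0.265, "dz": 0.27, "roll": 0}, {"hand": -1, "dx": -0.02, "dy": -0.28, "dz": 0.27, "roll": 0}, {"hand": -1, "dx": -0.02, "dy": -0.285, "dz": 0.27, "roll": 0}, {"hand": -1, "dx": -0.02, "dy": -0.285, "dz": 0.27, "roll": 0}]}}

```text
time: 11.65
eef_pos: [536.8, -160.2, 243.7]
tool_rot: [[0.193, 0.981, 0.0], [0.981, -0.193, -0.0], [-0.0, 0.0, -1.0]]
wrist_force: [2.4, -0.0, 1.4]
gripper_width: -0.0
finger_force: 1.2
```

```bash
python3 -c "
from h import *
rel([[534.7,-158.9,239]])"
```

```text
t 11.65 tcp [ 536.8 -160.2  243.7] yaw_y -11.1 F [ 2.4 -0.   1.4] w -0.0
[ 534.7 -158.9  239. ] units [ 0.006 -0.016  0.032]
```

>>> {"method": "carry_out", "body": {"increments": [{"hand": -1, "dx": 0, "dy": -0.008, "dz": 0, "roll": 0}, {"hand": -1, "dx": 0, "dy": -0.015, "dz": 0, "roll": 0}, {"hand": -1, "dx": 0, "dy": -0.015, "dz": 0, "roll": 0}]}}

```text
time: 11.95
eef_pos: [534.4, -159.7, 243.6]
tool_rot: [[0.193, 0.981, -0.0], [0.981, -0.193, 0.0], [0.0, -0.0, -1.0]]
wrist_force: [3.7, 0.8, 1.2]
gripper_width: 0.2
finger_force: 1.4
```

>>> {"method": "carry_out", "body": {"increments": [{"hand": -1, "dx": 0, "dy": 0.1, "dz": 0, "roll": 0}, {"hand": -1, "dx": 0, "dy": 0.2, "dz": 0, "roll": 0}, {"hand": -1, "dx": 0, "dy": 0.3, "dz": -0.2, "roll": 0}, {"hand": -1, "dx": 0, "dy": 0.3, "dz": -0.5, "roll": 0}, {"hand": -1, "dx": 0, "dy": 0.3, "dz": -0.8, "roll": 0}, {"hand": -1, "dx": 0, "dy": 0.3, "dz": -0.8, "roll": 0}, {"hand": -1, "dx": 1, "dy": 0.3, "dz": -0.8, "roll": 0}, {"hand": -1, "dx": 1, "dy": 0.3, "dz": -0.8, "roll": 0}, {"hand": -1, "dx": 1, "dy": 0.3, "dz": -0.8, "roll": 0}, {"hand": -1, "dx": 1, "dy": 0.3, "dz": -0.8, "roll": 0}]}}

```text
time: 12.95
eef_pos: [607.9, -16.2, 363.3]
tool_rot: [[0.188, 0.982, -0.001], [0.982, -0.188, 0.001], [0.001, -0.001, -1.0]]
wrist_force: [-0.5, -0.9, 0.5]
gripper_width: 0.1
finger_force: 0.0
```

>>> {"method": "carry_out", "body": {"increments": [{"hand": -1, "dx": 1, "dy": 0, "dz": 0, "roll": 0}, {"hand": -1, "dx": 1, "dy": 0, "dz": 0, "roll": 0}, {"hand": -1, "dx": 1, "dy": 0, "dz": 0, "roll": 0}, {"hand": -1, "dx": 1, "dy": 0, "dz": 0, "roll": 0}, {"hand": -1, "dx": 1, "dy": 0, "dz": 0, "roll": 0}]}}

```text
time: 13.45
eef_pos: [636.4, 126.7, 362.9]
tool_rot: [[0.191, 0.982, -0.002], [0.982, -0.191, -0.001], [-0.001, -0.001, -1.0]]
wrist_force: [-0.3, -0.2, -0.8]
gripper_width: -0.1
finger_force: 0.0
```

```bash
python3 look.py g
```

```text
t 13.45 tcp [636.4 126.7 362.9] yaw_y -11.0 F [-0.3 -0.2 -0.8] w -0.1
[ 590. -160.  345.] units [-1.935  0.061  0.121]
[ 549.  -159.4  239. ] units [-1.983 -0.207  0.828]
68 [ 514.8 -154.4  246.2] joint 0.40226138755716256
68 [ 514.9 -154.4  245.4] joint 0.40355273716211304
```

View pics/g.png

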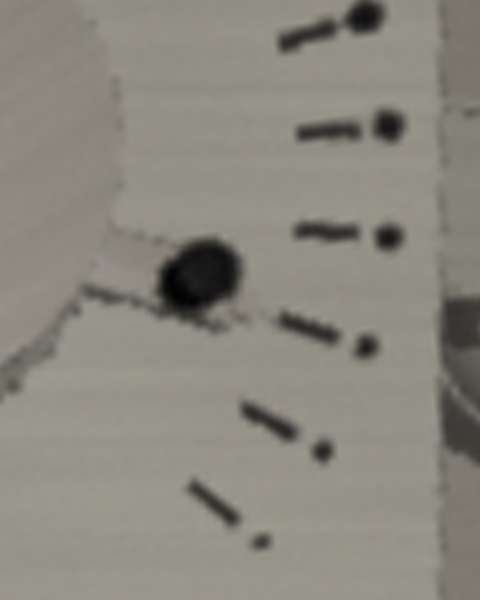

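The pointer at about (275,318) now meets the inner end of the third tick at (283,320). Depth gives 0.402 rad, and the arm is clear of everything, so I'm handing in.

```bash
python3 -c "
from workcell import *
print(finish_job())"
```

```text
the job is handed in; nothing more can be done
None
```

The job is handed in; no verdict came back. By my measurements the start button was pressed fully (about 6 mm) while the ring was at about 0.88 rad. The closed fingers then pushed the lever to about 0.40 rad, on the third mark, and I never touched the stop button, lid, bowl or jar.

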